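# Draw the base plate out from under a stack

### The job

Draw the aluminium plate by its fin out from under the stacked parts box, spool and tin, sliding it flat along the bench through the gap between the two stop blocks, which hold the stack back. Feel your way through the gap and do not force the plate against the blocks; the stack must not be unloaded, pushed away or toppled, and comes down to stand on the bench behind the blocks. Then set the plate gently down in the open steel tray so that it lies flat on the tray floor.

Things in the scene. Friction and masses are not known exactly. Their poses are not given: they have to be found in the camera images.
- plate: Flat aluminium plate 6 mm thick, 0.16 kg, rear part under the stack. Origin: underside, centre of its 80 (x) x 60 (y) mm body; z up, -x points out of the stack. The body's blunt front shoulders run from its corners (x = -40, y = +-30 mm) to x = -46.5, y = +-12 mm, where a 24 mm wide neck begins, ending at x = -145 mm. A caught shoulder does not slip in by itself; one caught at +y swings the neck to +y. Whole plate 185 x 60 mm.
- fin_top (a point): Middle of the top edge of the grip fin that stands upright on the plate's neck, at x = -118, y = 0, z = 50 mm in the plate's frame. The fin is 44 mm long along the plate's x, 10 mm thick along y and rises from 6 to 50 mm above the plate's underside. Pinch it across y from above.
- bench_stop: Fixed bench stop: aluminium cross rail, 236 mm along y, underside 48 mm and top 64 mm above the bench, on two feet at y = +-108 mm (50 mm long in x). Two black stop blocks hang from it and hold the stack back. Origin: on the bench under the rail's middle; -x points away from the stack, the way the plate is drawn; z up.
- stop_middle (a point): Middle of the rail's top, 64 mm above the bench. The two stop blocks (20 mm in x, 35 in y, 2 to 46 mm above the bench; clamp knobs to 81 mm) are clamped as a pair 62 mm apart, gap parallel to the stop's x, faces at x = +-10 mm. The gap's middle lies up to 8 mm to either side (y) of this point: not measured, to be seen or felt. Over 20 N of plate on the stop is forcing it.
- parts_box: Closed smooth plastic parts box, 102 (x) x 137 (y) x 31 mm, about 0.15 kg, lying on the plate just behind the blocks, lid shut. Origin at the centre of its underside. Too wide for the gap: it rides along with the plate for some 5 to 15 mm until it bears on the blocks' rear faces, and is held back there.
- solder_spool: Solder reel, 61 mm across its flanges and 42 mm high, about 0.25 kg, standing upright on the box lid. Origin at the underside, 3 mm to -y of the reel's axis.
- flux_tin: Round tin, 45 mm across and 18 mm high, 0.06 kg, standing on the spool. Origin at the centre of its underside.
- tray: Fixed open steel tray, outside 211 (x) x 88 (y) x 12 mm, walls and floor 5 mm thick (floor top 5 mm above the bench), inside 201 x 78 mm. Origin: centre of its underside, x along its length. The whole plate lies in it lengthwise, either way round; with its +x along the tray's +x, centred, the plate's origin is 52 mm to +x of the tray's centre.

How it is judged:
By the outcome, as a careful person would: the job done as asked, in the order asked, and still so for the second after the job is handed in, with the robot touching nothing.
It also fails if it takes over 67 s, if anything falls off the work surface, if the arm or the gripper's body presses on something with over 40 N, if the wrist force passes 120 N, or if a joint passes its speed limit or range.

### The arm

A 7-joint arm with a two-finger parallel gripper is mounted at the origin on a cart in front of the work surface, level with it; the furniture and walls round the work are solid. World frame = base frame: x ahead of the robot, y to its left, z up, the work surface at z = 0. Lengths are in m, angles in rad, forces in N, time in s.
With the tool pointing down it reaches from about 0.425 to 1.025 m from the base axis. Payload 3.6 kg.
Tool frame: the origin (TCP) lies at the very end of the fingers, on their centre line; the grasp point (between the pads) lies 19 mm behind it (ctrl.grip_depth is the distance from the TCP to the grasp point, in m); z points along the fingers, y is the line along which they close (so a half turn about z gives the same grasp; the last joint's range is limited). The gripper opens to 85 mm and grips with 20 to 120 N. Pads are 22 mm wide; open, the fingers measure 114 mm over their backs; the gripper's body (76 mm by 85 mm) begins 54 mm behind the grasp point. The pads swing forward as they close: fully open they stand 13 mm farther back than shut.
Start: joints at [1.254, 0.591, 0.048, 1.609, -0.033, 0.943, -0.034], TCP at [0.16, -0.707, 0.194] pointing down, gripper open.
Joint ranges: [-2.69, 2.69], [-0.47, 2.24], [-1.27, 1.36], [0.19, 2.51], [-1.53, 4.68], [0.08, 2.07], [-3.09, 3.09]. Speed limits (rad/s): [2.57, 2.57, 3.14, 3.14, 3.14, 3.14, 3.14].

### API

Orientations are given as a unit quaternion [w, x, y, z].
In Python, from cell import ctrl gives the robot as it stands.
- The arm moves only by the shell command python3 -m pendant 'ROWS' [FORCE]. ROWS is JSON, a list of rows, each a list of 3 entries, a list of its own where there are three numbers: the shift along the tool's x, y, z in cm, then the turn, a rotation vector about the tool's x, y, z in rad, then the closure in counts, from 0 (fully open) to 255 (shut). A call has 1 to 20 rows; each row is the pose to reach, as a shift and turn from the pose commanded when the call began, along the tool's axes at that moment; what a row does not reach only later rows make up. A row lasts 1/10 s, in which the tool goes at most 50 mm and 8.59 degrees, less where a joint would pass 70% of its speed; a pose out of reach is approached as far as the arm can. A call with a gripper value outside its range is refused whole. The fingers move at their own pace and stop on an object; FORCE is the grip in N (left out, the last holds). Time passes only in rows, so rows that repeat a pose let the fingers close. It gives the time, the measured TCP pose, the force, the opening and the grip force at its end, in the units of the state.
- ctrl.sense(): the state, without advancing time (a new reading comes with each control period).
- ctrl.snapshot(name): name is "side" or "top" or "wrist"; returns a dict with "image" (384x512x3 uint8, blue, green, red), "fovy" (degrees; the focal length in pixels is half the picture's height over the tangent of half this angle, whatever the lens; pixels are square), "cx", "cy" (the principal point, pixels), "rvec" (rotation vector, rad) and "tvec" (3), from world to camera coordinates, as OpenCV has them. Camera axes: x right, y down, z forward; pixel columns grow to the right and rows downward; lengths in m; the calibration is good to about 2 mm. A picture is of the moment at which its call begins. There is no depth.
- ctrl.sign_off(): hands the job in; it is judged then, once.
The state is a dict: "clock": time; "q": joint angles; "qd": joint speeds; "joint_efforts": joint torques, N m; "ee_pos": TCP position; "orientation": TCP orientation; "wrist_force": force on the tool from outside, world axes, zero at the start; "ft_torque": the same for the moment, N m; "grip_width": finger opening in m; "finger_force": force on a finger pad.
Only numpy, scipy, OpenCV 4.12 (cv2) and the standard library are available. Lean on these libraries where they do the work, as an engineer would, in place of code of your own. Each camera call takes 0.05 s, during which the arm holds its last target. There are 200 camera calls.

## Working session

There is one attempt and no reset: what is moved stays moved. The work goes in short steps, Python scripts to look and compute and a shell command to move; the robot and the scene stay as the last step left them, time stands still between calls to the robot, and variables do not carry over. Pictures are saved under pics/ and viewed, at most 12 in all, crops included, and the job is handed in when it is done.

```bash
mkdir -p pics; ls; cat > h.py <<'E'
import numpy as np, cv2, json
from cell import ctrl
def snap(name,fn):
    s=ctrl.snapshot(name); cv2.imwrite('pics/'+fn+'.png',s['image'])
    json.dump({k:(np.array(v).tolist()) for k,v in s.items() if k!='image'},open('pics/'+fn+'.json','w'))
    return s
def cal(fn):
    c=json.load(open('pics/'+fn+'.json'))
    f=192/np.tan(np.radians(c['fovy'])/2)
    K=np.array([[f,0,c['cx']],[0,f,c['cy']],[0,0,1]])
    R,_=cv2.Rodrigues(np.array(c['rvec'],float)); t=np.array(c['tvec'],float).ravel()
    return K,R,t
def px2w(fn,uv,z):
    K,R,t=cal(fn); C=-R.T@t
    d=R.T@np.linalg.inv(K)@np.array([uv[0],uv[1],1.]); return C+d*(z-C[2])/d[2]
def w2px(fn,P):
    K,R,t=cal(fn); p=K@(R@np.array(P,float)+t); return p[:2]/p[2]
E
python3 - <<'E'
from h import *
ims=[]
for n in ['top','side']:
    s=snap(n,n+'0'); ims.append(s['image']); K,R,t=cal(n+'0'); print(n,s['fovy'],s['cx'],s['cy'],-R.T@t,R.round(2).tolist())
cv2.imwrite('pics/top0b.png',cv2.resize(ims[0],(800,600),interpolation=cv2.INTER_CUBIC))
cv2.imwrite('pics/side0b.png',cv2.resize(ims[1],(800,600),interpolation=cv2.INTER_CUBIC))
print(ctrl.sense(),ctrl.grip_depth)
E
```

```text
pics
top 51.140554880770345 251.48727257886338 192.5890180910841 [ 0.44904267 -0.23902902  0.91799702] [[0.01, -1.0, -0.0], [-0.99, -0.01, -0.14], [0.14, 0.01, -0.99]]
side 45.779387549819575 252.73067594300173 190.0417080728914 [0.46391378 0.49094762 0.47768024] [[-0.99, -0.14, -0.02], [-0.05, 0.49, -0.87], [0.13, -0.86, -0.5]]
{'clock': 0.1, 'q': array([ 1.25448534,  0.59202738,  0.04828084,  1.60974925, -0.03329336,
        0.94273033, -0.03371098]), 'qd': array([-0.0002278 , -0.00424669,  0.00031356, -0.00241595, -0.00025831,
       -0.00153537,  0.00310835]), 'joint_efforts': array([ 4.35664260e-03, -5.50002193e+01,  1.55305222e+00, -1.98827451e+01,
        9.68822365e-03,  3.74650204e-03,  7.53162652e-06]), 'ee_pos': array([ 0.16002951, -0.70623028,  0.19283406]), 'orientation': array([-1.04098869e-03,  9.93795198e-01,  1.11220459e-01, -1.71828115e-04]), 'wrist_force': array([ 0.14037563, -0.51915685, -0.38908528]), 'ft_torque': array([ 0.03497281,  0.02746318, -0.00321781]), 'finger_force': 0.0, 'grip_width': 0.0854620725658828} 0.0187
```

View pics/top0b.png

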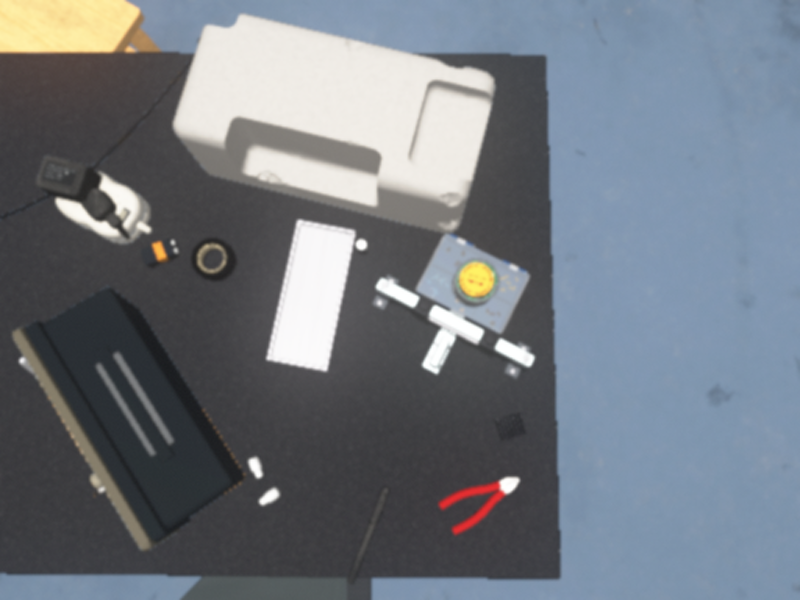

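View pics/side0b.png

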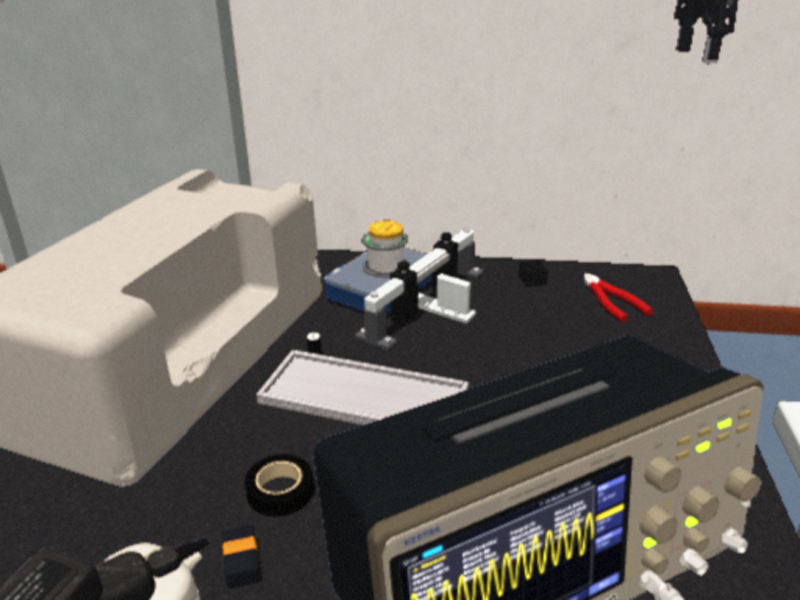

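The top view shows the tray at about (312,295) and the stop running from (380,288) to (533,358). The fin is at (438,352) and the stack at (473,283), in 800-px coordinates. I'll enlarge the stack and tray.

```bash
python3 - <<'E'
import cv2
im=cv2.imread('pics/top0.png')
c=im[140:250,165:350]; cv2.imwrite('pics/c1.png',cv2.resize(c,None,fx=4.3,fy=4.3,interpolation=cv2.INTER_CUBIC))
E
```

```text
(no output)
```

View pics/c1.png

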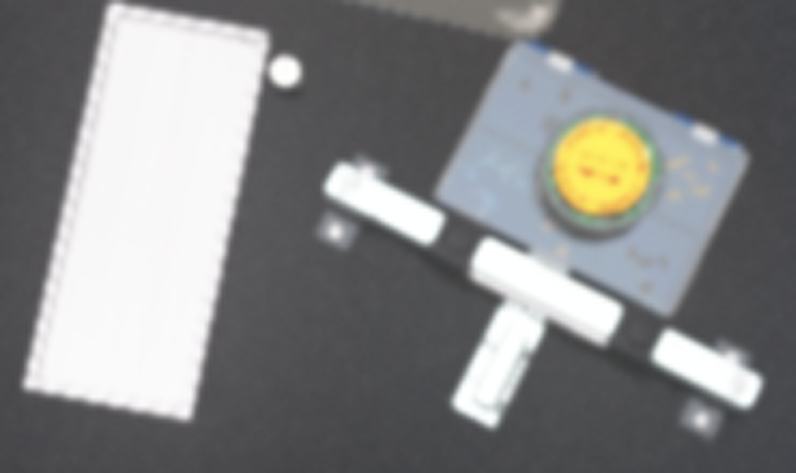

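```bash
cat >> h.py <<'E'
def c1(u,v,z): return px2w('top0',(165+(u+.5)/4.3-.5,140+(v+.5)/4.3-.5),z)
E
python3 - <<'E'
from h import *
np.set_printoptions(precision=4,suppress=True)
L=c1(332.5,175,.064);Rr=c1(755,394,.064);print('rail',L,Rr,np.linalg.norm(L-Rr))
M=(L+Rr)/2; e=(L-Rr)[:2]/np.linalg.norm((L-Rr)[:2]); n=np.array([e[1],-e[0]]); 
print('mid',M,'y',e,'x',n, 'yaw',np.arctan2(n[1],n[0]))
for p in [(438.5,229),(477,254),(613.5,332.5),(659.5,344)]: 
    d=c1(*p,.064)[:2]-M[:2]; print('clamp',d@n,d@e)
for nm,p,z in [('end',(473.5,416.5),.006),('sl',(500,308),.006),('sr',(543,335),.006),('ell',(452,405),.006),('elr',(495,428),.006)]:
    w=c1(*p,z); d=w[:2]-M[:2]; print(nm,w,d@n,d@e)
for p in [(437,190),(520,42),(748,155),(668,315)]:
    w=c1(*p,.037); d=w[:2]-M[:2]; print('box',w,d@n,d@e)
for p in [(602,168)]:
    w=c1(*p,.097); d=w[:2]-M[:2]; print('tin',w,d@n,d@e)
T=[c1(*p,.012) for p in [(108,4),(269,35),(191,420),(25,388)]]
print('tray',np.array(T),np.mean(T,0))
E
```

```text
rail [ 0.5964 -0.2136  0.064 ] [ 0.4885 -0.423   0.064 ] 0.23559244795467582
mid [ 0.5424 -0.3183  0.064 ] y [0.4583 0.8888] x [ 0.8888 -0.4583] yaw -0.4760510448656992
clamp 0.0004230145191707821 0.05806622549643229
clamp -0.0018323097003148832 0.03527063439167784
clamp -0.005259018062719105 -0.04251863463771699
clamp 0.0002209624868352196 -0.0652105790171129
end [ 0.4782 -0.2874  0.006 ] -0.07123034456526417 -0.001981209265764304
sl [ 0.5355 -0.3014  0.006 ] -0.013839380310263973 0.011788749552947944
sr [ 0.5214 -0.3241  0.006 ] -0.016022500151687335 -0.0148788681592655
ell [ 0.4842 -0.2761  0.006 ] -0.07114064299532191 0.010785170143645995
elr [ 0.4723 -0.2987  0.006 ] -0.07131987012887131 -0.014722539351587589
box [ 0.5936 -0.2669  0.037 ] 0.021929364901876226 0.06909700127147379
box [ 0.6724 -0.3101  0.037 ] 0.11177386725176375 0.06678434994178647
box [ 0.6131 -0.428   0.037 ] 0.1131127387974891 -0.06514825251182682
box [ 0.5297 -0.3852  0.037 ] 0.019320739121693215 -0.06539207880330429
tin [ 0.5951 -0.3446  0.097 ] 0.058849083211278436 0.0007179378875700644
tray [[ 0.6983 -0.0896  0.012 ]
 [ 0.6817 -0.1769  0.012 ]
 [ 0.4751 -0.1395  0.012 ]
 [ 0.4911 -0.0522  0.012 ]] [ 0.5865 -0.1145  0.012 ]
```

```bash
cat >> h.py <<'E'
from scipy.spatial.transform import Rotation as Ro
np.set_printoptions(precision=4,suppress=True)
M=np.array([.5424,-.3183]); YAW=-0.476
n=np.array([np.cos(YAW),np.sin(YAW)]); e=np.array([-n[1],n[0]])
def st(x,y,z): return np.r_[M+n*x+e*y,z]       # stop frame -> world
def tool(yaw): return Ro.from_euler('z',yaw)*Ro.from_rotvec([np.pi,0,0])
def cur(pr=False):
    s=ctrl.sense(); q=s['orientation']; R=Ro.from_quat([q[1],q[2],q[3],q[0]])
    return s,np.array(s['ee_pos']),R
def goto(p,yaw):
    s,c,R=cur(); T=tool(yaw)
    print('shift cm',R.inv().apply(np.array(p)-c)*100,'turn',(R.inv()*T).as_rotvec())
def rep():
    s,c,R=cur(); x=R.as_matrix()[:,0]; d=c[:2]-M
    print('t%.2f'%s['clock'],'tcp',c,'stopxy mm',d@n*1e3,d@e*1e3,'yaw',np.arctan2(x[1],x[0]),'tilt',R.as_matrix()[2,2],'F',s['wrist_force'],'Fstop',s['wrist_force'][:2]@n,s['wrist_force'][:2]@e,'T',s['ft_torque'],'w',s['grip_width'],'ff',s['finger_force'])
E
python3 -c "
from h import *
rep(); p=st(-.049,-.002,.14); print(p); goto(p,YAW)"
```

```text
t0.10 tcp [ 0.16   -0.7062  0.1928] stopxy mm -162.10392572969985 -520.0186602488985 yaw 0.22290232891057515 tilt -0.9999977736352827 F [ 0.1404 -0.5192 -0.3891] Fstop 0.36266271453719606 -0.39712077349454317 T [ 0.035   0.0275 -0.0032] w 0.0854620725658828 ff 0.0
[ 0.4979 -0.2976  0.14  ]
shift cm [ 41.9874 -32.3688   5.347 ] turn [-0.002   0.0008  0.6989]
```

```bash
python3 -m pendant '[[[42,-32.4,5.3],[-0.002,0.001,0.7],0],[[42,-32.4,5.3],[-0.002,0.001,0.7],0],[[42,-32.4,5.3],[-0.002,0.001,0.7],0],[[42,-32.4,5.3],[-0.002,0.001,0.7],0],[[42,-32.4,5.3],[-0.002,0.001,0.7],0],[[42,-32.4,5.3],[-0.002,0.001,0.7],0],[[42,-32.4,5.3],[-0.002,0.001,0.7],0],[[42,-32.4,5.3],[-0.002,0.001,0.7],0],[[42,-32.4,5.3],[-0.002,0.001,0.7],0],[[42,-32.4,5.3],[-0.002,0.001,0.7],0],[[42,-32.4,5.3],[-0.002,0.001,0.7],0],[[42,-32.4,5.3],[-0.002,0.001,0.7],0],[[42,-32.4,5.3],[-0.002,0.001,0.7],0],[[42,-32.4,5.3],[-0.002,0.001,0.7],0],[[42,-32.4,5.3],[-0.002,0.001,0.7],0],[[42,-32.4,5.3],[-0.002,0.001,0.7],0],[[42,-32.4,5.3],[-0.002,0.001,0.7],0],[[42,-32.4,5.3],[-0.002,0.001,0.7],0]]' 30
python3 -c "
from h import *
rep(); s=snap('wrist','w1'); cv2.imwrite('pics/w1b.png',cv2.resize(s['image'],(800,600),interpolation=cv2.INTER_CUBIC)); K,R,t=cal('w1'); print(-R.T@t,s['fovy'])"
```

```text
clock: 1.9
ee_pos: [0.4979, -0.2988, 0.141]
orientation: [0.001, 0.972, -0.237, 0.001]
wrist_force: [0.0, 0.5, 0.9]
grip_width: 0.0859
finger_force: 0.0
t1.90 tcp [ 0.4979 -0.2988  0.141 ] stopxy mm -48.53587659354538 -3.0430302741856727 yaw -0.47818323977803007 tilt -0.9999974165389842 F [0.0232 0.4895 0.8525] Fstop -0.20371472021956652 0.4457096459753046 T [ 0.0261  0.0224 -0.0213] w 0.0858638479863264 ff 0.0
[ 0.5638 -0.3315  0.3212] 64.60031172374445
```

View pics/w1b.png

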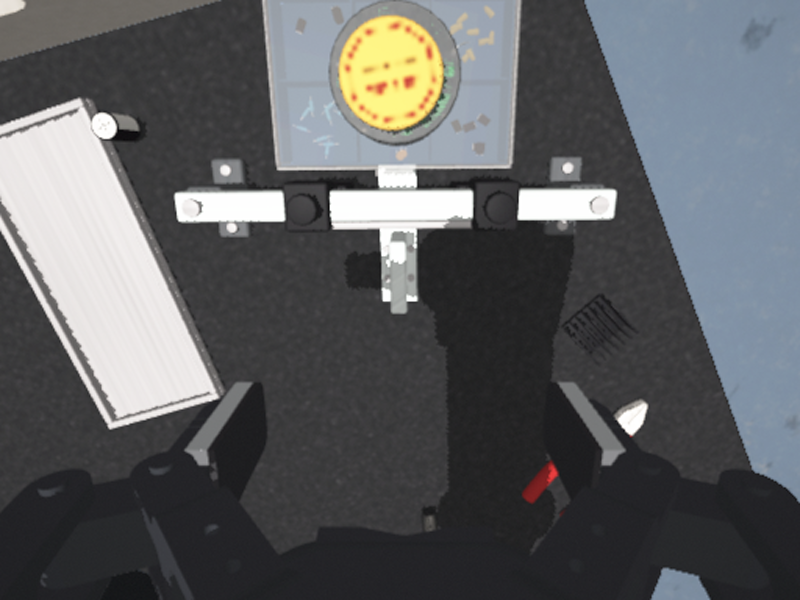

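The wrist view shows the rail from (176,206) to (615,205). The block collars are at x 285–330 and 474–519, the neck at x 381–417 with its end at y 301, and the fin top's front end at (399,311). I'll enlarge this for sub-mm readings.

```bash
python3 - <<'E'
import cv2
im=cv2.imread('pics/w1.png')
c=im[95:205,165:345]; cv2.imwrite('pics/c2.png',cv2.resize(c,None,fx=4.4,fy=4.4,interpolation=cv2.INTER_CUBIC))
E
```

```text
(no output)
```

View pics/c2.png

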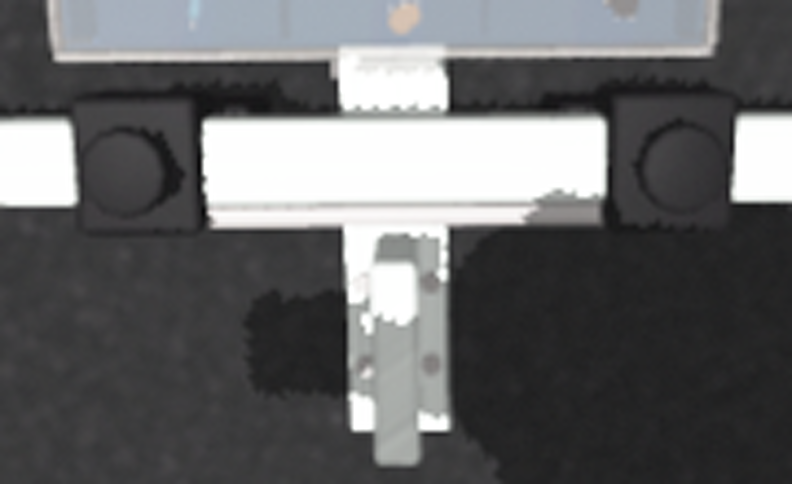

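```bash
cat >> h.py <<'E'
def c2(u,v,z): return px2w('w1',(165+(u+.5)/4.4-.5,95+(v+.5)/4.4-.5),z)
def wb(u,v,z): return px2w('w1',((u+.5)*.64-.5,(v+.5)*.64-.5),z)
E
python3 - <<'E'
from h import *
L=wb(176,206.5,.064);R_=wb(615.5,204.5,.064); print('rail len',np.linalg.norm(L-R_)); M2=((L+R_)/2)[:2]
ee=(L-R_)[:2]; yaw=np.arctan2(-ee[0],ee[1]); print('M2',M2,'yaw rail',yaw)
# edges
a=c2(205,116,.064);b=c2(608,116,.064);d=(a-b)[:2];print('yaw rail edge',np.arctan2(-d[0],d[1]))
n2=np.array([np.cos(yaw),np.sin(yaw)]);e2=np.array([-n2[1],n2[0]])
def s(p): d=p[:2]-M2; return np.array([d@n2,d@e2])*1e3
for z in (.064,.068,.072):
    x=[s(c2(u,165,z)) for u in (76,197,612,734.5)]; print(z,np.array(x)[:,1],np.mean(x,0)[1])
c=[]
for l,r,v in [(350,450,425),(345,449,232),(340,447,95)]:
    A,B=s(c2(l,v,.006)),s(c2(r,v,.006)); c.append((A+B)/2); print('neck',A,B,(A+B)/2)
c=np.array(c); print('plate yaw rel stop',np.polyfit(c[:,0],c[:,1],1))
for l,r,v in [(372,418,270),(374,420,455)]:
    A,B=s(c2(l,v,.05)),s(c2(r,v,.05)); print('fin',A,B,(A+B)/2)
print('neck end',s(c2(400,431,.006)),'fin front end',s(c2(397,466,.05)),'fin rear end',s(c2(394,262,.05)))
A,B=s(c2(57,60,.006+.0)),s(c2(716,54,.006)); print('box low front',A,B)
A,B=s(c2(55,58,.037)),s(c2(716,50,.037)); print('box top front',A,B)
print('box sides z37',s(wb(264,5,.037)),s(wb(520,5,.037)),s(wb(275,168,.037)),s(wb(512,166,.037)))
T=np.array([wb(115,424,.012),wb(220,397,.012),wb(85,101,.012)]);print('tray corners',T)
E
```

```text
rail len 0.2345937020301067
M2 [ 0.5443 -0.3165] yaw rail -0.47333159499679456
yaw rail edge -0.47776087440846937
0.064 [ 59.4339  36.4965 -42.223  -65.4743] -2.9417394035527877
0.068 [ 58.4404  35.8596 -41.6356 -64.5252] -2.965215256137638
0.072 [ 57.4468  35.2228 -41.0482 -63.5762] -2.9886911087224917
neck [-69.2066  11.3214] [-69.3248 -13.2782] [-69.2657  -0.9784]
neck [-21.7409  11.637 ] [-21.8528 -12.8863] [-21.7968  -0.6247]
neck [ 9.6345 12.1778] [  9.5265 -12.3317] [ 9.5805 -0.0769]
plate yaw rel stop [ 0.0111 -0.2582]
fin [-23.1349   4.0184] [-23.1783  -5.391 ] [-23.1566  -0.6863]
fin [-62.8704   4.1273] [-62.9179  -5.6747] [-62.8942  -0.7737]
neck end [-70.8072  -0.9661] fin front end [-65.3615  -0.7536] fin rear end [-21.509  -0.496]
box low front [17.6441 76.346 ] [ 18.3046 -73.4291]
box top front [18.6776 68.7771] [ 19.665  -66.5975]
box sides z37 [101.7755  68.8584] [101.25   -66.0157] [19.0781 69.9101] [ 19.5927 -66.7451]
tray corners [[ 0.4951 -0.0561  0.012 ]
 [ 0.478  -0.1371  0.012 ]
 [ 0.6817 -0.1758  0.012 ]]
```

```bash
cat >> h.py <<'E'
M=np.array([.5443,-.3165]); YAW=-0.4755
n=np.array([np.cos(YAW),np.sin(YAW)]); e=np.array([-n[1],n[0]])
E
python3 -c "
from h import *
rep(); p=st(-.047,-.0008,.017); print(p); goto(p,-.465)"
```

```text
t1.95 tcp [ 0.498  -0.2986  0.1409] stopxy mm -49.35307938917294 -5.287125283127733 yaw -0.4778632863476118 tilt -0.999997530326521 F [ 0.4836  0.7472 -0.0133] Fstop 0.08785816582530376 0.8857216644074521 T [ 0.0209  0.0534 -0.0587] w 0.08490772381938785 ff 0.0
[ 0.5021 -0.2957  0.017 ]
shift cm [ 0.2141 -0.468  12.3942] turn [ 0.0015 -0.0016 -0.0129]
```

```bash
python3 -m pendant '[[[0.2,-0.47,2],[0.0015,-0.0016,-0.013],0],[[0.2,-0.47,5],[0.0015,-0.0016,-0.013],0],[[0.2,-0.47,8],[0.0015,-0.0016,-0.013],0],[[0.2,-0.47,10.5],[0.0015,-0.0016,-0.013],0],[[0.2,-0.47,12.0],[0.0015,-0.0016,-0.013],0],[[0.2,-0.47,12.4],[0.0015,-0.0016,-0.013],0],[[0.2,-0.47,12.4],[0.0015,-0.0016,-0.013],0],[[0.2,-0.47,12.4],[0.0015,-0.0016,-0.013],0]]' 30
python3 -c "
from h import *
rep()"
python3 -m pendant '[[[0,0,0],[0,0,0],180],[[0,0,0],[0,0,0],180],[[0,0,0],[0,0,0],205],[[0,0,0],[0,0,0],215],[[0,0,0],[0,0,0],225],[[0,0,0],[0,0,0],235],[[0,0,0],[0,0,0],245],[[0,0,0],[0,0,0],255],[[0,0,0],[0,0,0],255],[[0,0,0],[0,0,0],255],[[0,0,0],[0,0,0],255],[[0,0,0],[0,0,0],255]]' 30
python3 -c "
from h import *
rep();s=snap('wrist','w2')"
```

```text
clock: 2.75
ee_pos: [0.5031, -0.2958, 0.0179]
orientation: [0.0, 0.973, -0.23, 0.001]
wrist_force: [-0.1, -0.4, -0.3]
grip_width: 0.0853
finger_force: 0.0
t2.75 tcp [ 0.5031 -0.2958  0.0179] stopxy mm -46.0986434293444 -0.504108719916959 yaw -0.4642569989092269 tilt -0.9999980803538078 F [-0.1444 -0.3867 -0.3174] Fstop 0.048655076311388656 -0.4098723922669162 T [-0.0343 -0.0277 -0.0536] w 0.08532544941995522 ff 0.0
clock: 3.95
ee_pos: [0.5022, -0.2953, 0.0169]
orientation: [-0.0, 0.973, -0.23, -0.0]
wrist_force: [0.4, 0.2, -0.4]
grip_width: -0.0002
finger_force: 0.0
t3.95 tcp [ 0.5022 -0.2953  0.0169] stopxy mm -47.11787683480097 -0.37698951983269197 yaw -0.46414866881151495 tilt -0.9999999993302892 F [ 0.355   0.2335 -0.4223] Fstop 0.20874080695103542 0.3701245833066614 T [-0.008   0.0144 -0.0021] w -0.00020210344114588396 ff 0.0
```

```bash
python3 -c "
from h import *
a=cv2.imread('pics/w2.png');s=snap('top','top2')['image']
b=s[140:250,230:350]
a=cv2.resize(a,(533,400)); b=cv2.resize(b,(267,245))
o=np.zeros((400,800,3),np.uint8);o[:,:533]=a;o[:245,533:]=b;cv2.imwrite('pics/m2.png',o)"
```

```text
(no output)
```

View pics/m2.png

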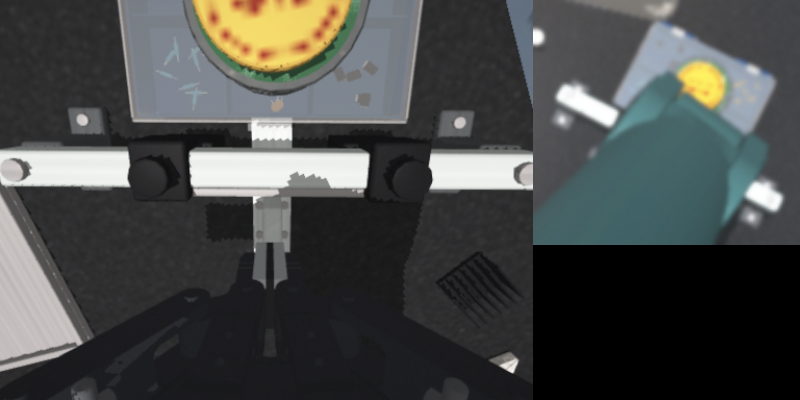

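```bash
python3 -c "
from h import *
for p in [(-.0215,-.0005,.05),(-.0654,-.0008,.05),(-.0215,-.0005,.006),(-.0654,-.0008,.006),(-.0708,-.001,.006),(0,0,.064),(-.0471,-.0004,.017),(-.0471,-.0004,.037)]: print(p,w2px('w2',st(*p))*1.041)
a=cv2.imread('pics/w2.png')[180:370,180:340];cv2.imwrite('pics/c3.png',cv2.resize(a,None,fx=3.1,fy=3.1,interpolation=cv2.INTER_CUBIC))
"
```

```text
(-0.0215, -0.0005, 0.05) [272.2063 207.7152]
(-0.0654, -0.0008, 0.05) [271.5814 286.5532]
(-0.0215, -0.0005, 0.006) [271.6093 185.6549]
(-0.0654, -0.0008, 0.006) [271.1462 249.9707]
(-0.0708, -0.001, 0.006) [271.3375 257.351 ]
(0, 0, 0.064) [272.0358 170.092 ]
(-0.0471, -0.0004, 0.017) [270.9875 230.6232]
(-0.0471, -0.0004, 0.037) [271.1598 244.4457]
```

View pics/c3.png

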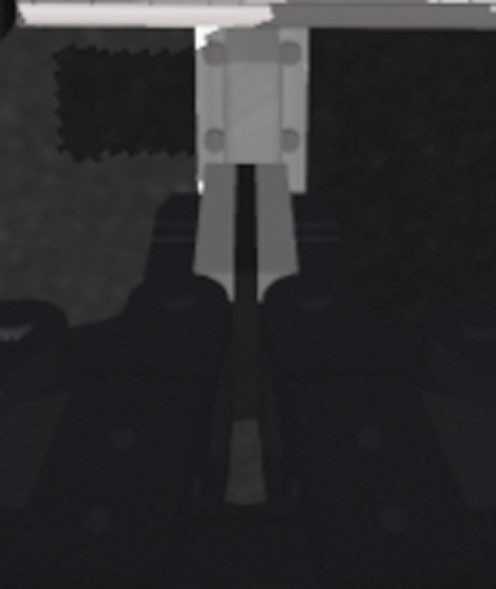

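```bash
python3 -c "
from h import *
s=snap('side','s2');print(ctrl.sense()['grip_width'],w2px('s2',st(-.0471,0,.017)),w2px('s2',st(-.0434,-.0008,.05)))
a=s['image'][110:230,190:330];cv2.imwrite('pics/c4.png',cv2.resize(a,None,fx=5,fy=5,interpolation=cv2.INTER_CUBIC))
"
```

```text
0.00021028068290185654 [290.5584 194.5503] [289.5906 179.3827]
```

View pics/c4.png

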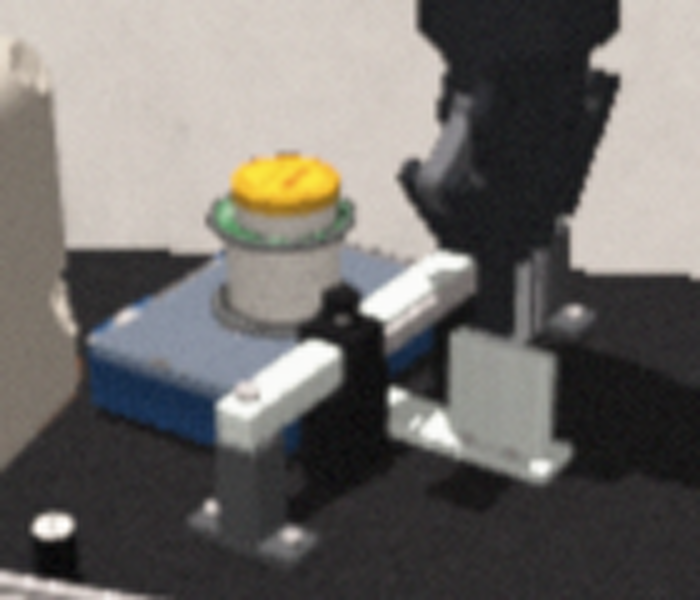

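The side view shows the shut fingertips ending at about (530,338), right at the fin's top edge rather than around it. I'll check where the real tips are against the reported TCP using the first side picture, where the tips were at about (710,62) and (684,50).

```bash
python3 -c "
from h import *
p=np.array([.16,-.7062,.1928]);yd=np.array([np.sin(.2229),-np.cos(.2229),0]);xd=np.array([np.cos(.2229),np.sin(.2229),0])
for dz in (0,.013,.03,.045):
  print('side0',dz,[w2px('side0',p+sg*.045*yd+[0,0,dz])*1.5625 for sg in (1,-1)])
p=np.array([.4980,-.2986,.1409])
for dz in (0,.013,.03,.045):
  print('w1',dz,[w2px('w1',p+sg*.043*(-e)+.01*n+[0,0,dz])*1.5625 for sg in (1,-1)])
"
```

```text
side0 0 [array([676.6945,  84.2092]), array([701.8387,  97.9812])]
side0 0.013 [array([678.1398,  76.1423]), array([703.5373,  89.418 ])]
side0 0.03 [array([680.0543,  65.4571]), array([705.7893,  78.0649])]
side0 0.045 [array([681.7669,  55.8984]), array([707.8059,  67.8986])]Traceback (most recent call last):
  File "<string>", line 8, in <module>
    print('w1',dz,[w2px('w1',p+sg*.043*(-e)+.01*n+[0,0,dz])*1.5625 for sg in (1,-1)])
                             ~^~~~~~~~~~~~~
ValueError: operands could not be broadcast together with shapes (3,) (2,)
```

Both views put the real fingertips about 37 mm above the reported TCP, so the fingers closed just over the fin. I'll open, lower 32 mm while watching the force, and close again.

```bash
python3 -m pendant '[[[0,0,0],[0,0,0],0],[[0,0,0],[0,0,0],0],[[0,0,0],[0,0,0],0],[[0,0,0],[0,0,0],0],[[0,0,0],[0,0,0],0],[[0,0,0],[0,0,0],0]]' 30
python3 -m pendant '[[[0,0,0.6],[0,0,0],0],[[0,0,1.2],[0,0,0],0],[[0,0,1.8],[0,0,0],0],[[0,0,2.4],[0,0,0],0],[[0,0,2.4],[0,0,0],0]]'
python3 -m pendant '[[[0,0,0.4],[0,0,0],0],[[0,0,0.8],[0,0,0],0],[[0,0,0.8],[0,0,0],0]]'
python3 -m pendant '[[[0,0,0],[0,0,0],180],[[0,0,0],[0,0,0],180],[[0,0,0],[0,0,0],195],[[0,0,0],[0,0,0],205],[[0,0,0],[0,0,0],215],[[0,0,0],[0,0,0],225],[[0,0,0],[0,0,0],235],[[0,0,0],[0,0,0],245],[[0,0,0],[0,0,0],255],[[0,0,0],[0,0,0],255]]' 30
python3 -c "
from h import *
rep()"
```

```text
clock: 4.7
ee_pos: [0.5022, -0.2953, 0.0169]
orientation: [0.0, 0.973, -0.23, -0.0]
wrist_force: [0.6, -0.2, -0.6]
grip_width: 0.0849
finger_force: 0.0
clock: 5.2
ee_pos: [0.5015, -0.2949, -0.0083]
orientation: [-0.0, 0.973, -0.23, -0.001]
wrist_force: [-0.6, 0.1, -0.1]
grip_width: 0.0858
finger_force: 0.0
clock: 5.5
ee_pos: [0.502, -0.2951, -0.0156]
orientation: [-0.0, 0.973, -0.23, -0.0]
wrist_force: [0.2, 0.3, 0.6]
grip_width: 0.0853
finger_force: 0.0
clock: 6.5
ee_pos: [0.5021, -0.2956, -0.015]
orientation: [0.0, 0.973, -0.23, 0.0]
wrist_force: [-1.1, -0.6, 3.4]
grip_width: 0.0096
finger_force: 31.2
t6.50 tcp [ 0.5021 -0.2956 -0.015 ] stopxy mm -47.07518896074495 -0.7425139383513968 yaw -0.46482619715424045 tilt -0.9999999505767158 F [-1.0652 -0.6414  3.361 ] Fstop -0.6534354313238175 -1.0578986410284534 T [-0.1292  0.2173 -0.1866] w 0.009601003615450103 ff 31.163535118103027
```

```bash
python3 -m pendant '[[[0,0,0],[0,0,0],255],[[-0.1,0.03,-0.03],[0,0,0.0013],255],[[-0.2,0.06,-0.03],[0,0,0.0027],255],[[-0.3,0.09,-0.03],[0,0,0.004],255],[[-0.4,0.12,-0.03],[0,0,0.0053],255],[[-0.5,0.15,-0.03],[0,0,0.0067],255],[[-0.6,0.18,-0.03],[0,0,0.008],255],[[-0.7,0.2,-0.03],[0,0,0.0093],255],[[-0.8,0.22,-0.03],[0,0,0.0107],255],[[-0.8,0.22,-0.03],[0,0,0.0107],255]]' 60
python3 -c "
from h import *
rep()
snap('wrist','w3')"
```

```text
clock: 7.5
ee_pos: [0.4939, -0.2934, -0.0148]
orientation: [-0.0, 0.972, -0.235, -0.0]
wrist_force: [2.3, -0.5, -1.4]
grip_width: 0.009
finger_force: 58.5
t7.50 tcp [ 0.4939 -0.2934 -0.0148] stopxy mm -55.33981456420497 -2.5473398685355133 yaw -0.47458612740008477 tilt -0.9999999420304153 F [ 2.2981 -0.5225 -1.4159] Fstop 2.282310935991975 0.5874627380966544 T [-0.0353 -0.5151  0.1887] w 0.008953009195953434 ff 58.503926396369934
```

```bash
python3 -m pendant '[[[-0.15,0.02,0],[0,0,0.001],255],[[-0.3,0.04,0],[0,0,0.001],255],[[-0.45,0.04,0],[0,0,0.001],255],[[-0.6,0.04,0],[0,0,0.001],255],[[-0.75,0.04,0],[0,0,0.001],255],[[-0.9,0.04,0],[0,0,0.001],255],[[-1.05,0.04,0],[0,0,0.001],255],[[-1.2,0.04,0],[0,0,0.001],255],[[-1.2,0.04,0],[0,0,0.001],255]]' 
python3 -c "
from h import *
rep()
s=snap('wrist','w4');a=s['image'][60:260,100:400];cv2.imwrite('pics/c5.png',cv2.resize(a,None,fx=2.6,fy=2.6,interpolation=cv2.INTER_CUBIC))
"
```

```text
clock: 8.45
ee_pos: [0.4827, -0.2885, -0.0148]
orientation: [-0.0, 0.972, -0.236, -0.0]
wrist_force: [2.0, -1.4, -3.1]
grip_width: 0.0092
finger_force: 58.5
t8.45 tcp [ 0.4827 -0.2885 -0.0148] stopxy mm -67.5811682654468 -3.2661958549505994 yaw -0.4761617455951086 tilt -0.9999997794648109 F [ 2.0339 -1.4237 -3.1089] Fstop 2.4599958134649933 -0.3346383265851356 T [-0.3437 -0.5277 -0.0053] w 0.009232452929381693 ff 58.543633818626404
```

```bash
python3 -m pendant '[[[-0.1,0,0],[0,0,0],255],[[-0.2,0,0],[0,0,0],255],[[-0.3,0,0],[0,0,0],255],[[-0.3,0,0],[0,0,0],255]]' 
python3 -c "
from h import *
rep()"; python3 -m pendant '[[[-0.1,0,0],[0,0,0],255],[[-0.15,0,0],[0,0,0],255],[[-0.15,0,0],[0,0,0],255]]' 
python3 -c "
from h import *
rep()"
```

```text
clock: 8.9
ee_pos: [0.4802, -0.287, -0.0148]
orientation: [-0.0, 0.972, -0.236, -0.0]
wrist_force: [3.0, -1.4, -0.9]
grip_width: 0.0092
finger_force: 58.6
t8.90 tcp [ 0.4802 -0.287  -0.0148] stopxy mm -70.509716967652 -3.072558335509363 yaw -0.4758500624568297 tilt -0.9999998044727338 F [ 2.9637 -1.3752 -0.8609] Fstop 3.2644722824675725 0.1341313769716681 T [-0.3068 -0.5549  0.0219] w 0.009198377953572319 ff 58.60870957374573
clock: 9.2
ee_pos: [0.4791, -0.2863, -0.0148]
orientation: [-0.0, 0.972, -0.236, -0.0]
wrist_force: [3.2, -1.6, -2.8]
grip_width: 0.0091
finger_force: 58.6
t9.20 tcp [ 0.4791 -0.2863 -0.0148] stopxy mm -71.82748159928585 -3.0290541616339315 yaw -0.47576389558284515 tilt -0.99999991508204 F [ 3.2208 -1.6385 -2.7602] Fstop 3.613586763206169 0.0176541017486338 T [-0.3392 -0.5092 -0.0834] w 0.009093930094478297 ff 58.55929970741272
```

```bash
for i in 1; do python3 -m pendant '[[[-0.08,0,0],[0,0,0],255],[[-0.15,0,0],[0,0,0],255],[[-0.15,0,0],[0,0,0],255]]' >/dev/null
python3 -c "
from h import *
rep()"; python3 -m pendant '[[[-0.08,0,0],[0,0,0],255],[[-0.15,0,0],[0,0,0],255],[[-0.15,0,0],[0,0,0],255]]' >/dev/null
python3 -c "
from h import *
rep()"; done
```

```text
t9.50 tcp [ 0.4777 -0.2856 -0.0148] stopxy mm -73.36639480625463 -3.0232456733958744 yaw -0.4757453537411247 tilt -0.999999892291199 F [ 3.2265 -0.7378 -2.2901] Fstop 3.2063297960154427 0.8210847390056637 T [-0.3516 -0.6005  0.0423] w 0.008608574482828426 ff 58.55637967586517
t9.80 tcp [ 0.4763 -0.2849 -0.0148] stopxy mm -74.94002260766008 -3.0644375866499263 yaw -0.4757689402128076 tilt -0.9999998182082809 F [ 3.7116 -1.2095 -2.0815] Fstop 3.853503029363493 0.6237779924093176 T [-0.313  -0.6246  0.0162] w 0.008835507439713355 ff 58.548157811164856
```

```bash
python3 -m pendant '[[[-0.08,0,0],[0,0,0],255],[[-0.15,0,0],[0,0,0],255],[[-0.15,0,0],[0,0,0],255]]' >/dev/null
python3 -c "
from h import *
rep()"; python3 -m pendant '[[[-0.08,0,0],[0,0,0],255],[[-0.15,0,0],[0,0,0],255],[[-0.15,0,0],[0,0,0],255]]' >/dev/null
python3 -c "
from h import *
rep()
s=snap('wrist','w5')
S=w2px('w5',st(0,-.003,.064)).round().astype(int);print(S)
x0,y0=S[0]-100,max(S[1]-80,0);a=s['image'][y0:y0+160,x0:x0+200];cv2.imwrite('pics/c6.png',cv2.resize(a,None,fx=3.7,fy=3.7,interpolation=cv2.INTER_CUBIC));print(x0,y0)
"
```

```text
t10.10 tcp [ 0.475  -0.2843 -0.0148] stopxy mm -76.41839831260795 -3.076615607582836 yaw -0.47579448817718684 tilt -0.9999998595390313 F [ 2.8248 -1.3758 -2.1806] Fstop 3.141282588782843 0.07000465401283584 T [-0.3384 -0.5531 -0.0202] w 0.008862309184686671 ff 58.53062689304352
t10.40 tcp [ 0.4736 -0.2836 -0.0148] stopxy mm -77.90102271390768 -3.074468765035615 yaw -0.4758971368328686 tilt -0.9999998762974196 F [ 3.3882 -2.0109 -0.7529] Fstop 3.9328698687674137 -0.2368200670521743 T [-0.3137 -0.5626  0.0326] w 0.009084326740076427 ff 58.50657820701599
[262  87]
162 7
```

```bash
python3 -m pendant '[[[-0.08,0,0],[0,0,0],255],[[-0.16,0,0],[0,0,0],255],[[-0.2,0,0],[0,0,0],255],[[-0.2,0,0],[0,0,0],255]]' >/dev/null
python3 -c "
from h import *
rep()"; python3 -m pendant '[[[-0.08,0,0],[0,0,0],255],[[-0.16,0,0],[0,0,0],255],[[-0.2,0,0],[0,0,0],255],[[-0.2,0,0],[0,0,0],255]]' >/dev/null
python3 -c "
from h import *
rep()";  python3 -m pendant '[[[-0.08,0,0],[0,0,0],255],[[-0.16,0,0],[0,0,0],255],[[-0.2,0,0],[0,0,0],255],[[-0.2,0,0],[0,0,0],255]]' >/dev/null
python3 -c "
from h import *
rep()"
```

```text
t10.85 tcp [ 0.4719 -0.2827 -0.0148] stopxy mm -79.876520242365 -3.114528255365779 yaw -0.4759085336650966 tilt -0.9999998983557915 F [ 3.3093 -0.8742 -1.416 ] Fstop 3.3423254824792505 0.7377396779724572 T [-0.349  -0.6084  0.027 ] w 0.008738929795228917 ff 58.4945672750473
t11.25 tcp [ 0.4701 -0.2818 -0.0148] stopxy mm -81.81319423782446 -3.0992573906213696 yaw -0.47591220023228475 tilt -0.999999951484291 F [ 2.7669 -1.1773 -1.614 ] Fstop 2.9988831536712626 0.21997642066135592 T [-0.3311 -0.6044  0.016 ] w 0.008613474388985244 ff 58.49374830722809
t11.65 tcp [ 0.4684 -0.2809 -0.0148] stopxy mm -83.75698644432683 -3.07686317328662 yaw -0.4758631937178578 tilt -0.999999970990134 F [ 3.2266 -1.6953 -1.4025] Fstop 3.6446927517256293 -0.030147454208614644 T [-0.4178 -0.6245  0.0274] w 0.009159160606463167 ff 58.48954975605011
```

The plate is inside the gap, with steady friction of about 3.5 N and no side load. I'll keep drawing in longer strokes.

```bash
python3 -m pendant '[[[-0.15,0,0],[0,0,0],255],[[-0.3,0,0],[0,0,0],255],[[-0.45,0,0],[0,0,0],255],[[-0.6,0,0],[0,0,0],255],[[-0.75,0,0],[0,0,0],255],[[-0.9,0,0],[0,0,0],255],[[-1.0,0,0],[0,0,0],255],[[-1.0,0,0],[0,0,0],255]]' >/dev/null
python3 -c "
from h import *
rep()"; python3 -m pendant '[[[-0.15,0,0],[0,0,0],255],[[-0.3,0,0],[0,0,0],255],[[-0.45,0,0],[0,0,0],255],[[-0.6,0,0],[0,0,0],255],[[-0.75,0,0],[0,0,0],255],[[-0.9,0,0],[0,0,0],255],[[-1.05,0,0],[0,0,0],255],[[-1.2,0,0],[0,0,0],255],[[-1.35,0,0],[0,0,0],255],[[-1.5,0,0],[0,0,0],255],[[-1.5,0,0],[0,0,0],255]]' >/dev/null
python3 -c "
from h import *
rep()"
```

```text
t12.45 tcp [ 0.4595 -0.2763 -0.0148] stopxy mm -93.7885954446945 -3.1059918062085465 yaw -0.4758505842050778 tilt -0.9999999742954078 F [ 2.8838 -1.8054 -1.6772] Fstop 3.3904243143250983 -0.2849715052145343 T [-0.4373 -0.7316 -0.0315] w 0.008610597562204982 ff 58.488033413887024
t13.55 tcp [ 0.4459 -0.2693 -0.0148] stopxy mm -109.13088726410027 -3.0735765613991854 yaw -0.4759152100139403 tilt -0.9999996955217497 F [ 3.0883 -2.1916 -0.8595] Fstop 3.748951621689207 -0.534737141009219 T [-0.3722 -0.6183 -0.033 ] w 0.008945432446574359 ff 58.60715210437775
```

```bash
python3 -m pendant '[[[-0.15,0,0],[0,0,0],255],[[-0.3,0,0],[0,0,0],255],[[-0.45,0,0],[0,0,0],255],[[-0.6,0,0],[0,0,0],255],[[-0.75,0,0],[0,0,0],255],[[-0.9,0,0],[0,0,0],255],[[-1.05,0,0],[0,0,0],255],[[-1.2,0,0],[0,0,0],255],[[-1.35,0,0],[0,0,0],255],[[-1.5,0,0],[0,0,0],255],[[-1.5,0,0],[0,0,0],255]]' >/dev/null
python3 -c "
from h import *
rep()"; python3 -m pendant '[[[-0.15,0,0],[0,0,0],255],[[-0.3,0,0],[0,0,0],255],[[-0.45,0,0],[0,0,0],255],[[-0.6,0,0],[0,0,0],255],[[-0.75,0,0],[0,0,0],255],[[-0.9,0,0],[0,0,0],255],[[-1.05,0,0],[0,0,0],255],[[-1.2,0,0],[0,0,0],255],[[-1.35,0,0],[0,0,0],255],[[-1.5,0,0],[0,0,0],255],[[-1.5,0,0],[0,0,0],255]]' >/dev/null
python3 -c "
from h import *
rep()"
```

```text
t14.65 tcp [ 0.4323 -0.2623 -0.0149] stopxy mm -124.36056846513091 -3.0380444429074576 yaw -0.4759052202799165 tilt -0.9999992567438566 F [ 1.492  -1.3776 -0.2005] Fstop 1.9570773558847057 -0.5417329828770698 T [-0.2008 -0.2839  0.0144] w 0.008776829828417456 ff 58.7514191865921
t15.75 tcp [ 0.4191 -0.2555 -0.0148] stopxy mm -139.19184777608098 -3.071650790761861 yaw -0.4758451509556857 tilt -0.9999996181065995 F [ 1.143  -0.4607 -1.5505] Fstop 1.2270601808427428 0.11366406412840574 T [-0.1208 -0.2135  0.0625] w 0.009132047804803497 ff 58.70256185531616
```

```bash
python3 -m pendant '[[[-0.1,0,0],[0,0,0],255],[[-0.2,0,0],[0,0,0],255],[[-0.3,0,0],[0,0,0],255],[[-0.4,0,0],[0,0,0],255],[[-0.5,0,0],[0,0,0],255],[[-0.6,0,0],[0,0,0],255],[[-0.7,0,0],[0,0,0],255],[[-0.8,0,0],[0,0,0],255],[[-0.9,0,0],[0,0,0],255],[[-1.0,0,0],[0,0,0],255],[[-1.1,0,0],[0,0,0],255],[[-1.2,0,0],[0,0,0],255],[[-1.3,0,0],[0,0,0],255],[[-1.4,0,0],[0,0,0],255],[[-1.5,0,0],[0,0,0],255],[[-1.6,0,0],[0,0,0],255],[[-1.7,0,0],[0,0,0],255],[[-1.8,0,0],[0,0,0],255],[[-1.8,0,0],[0,0,0],255]]' >/dev/null
python3 -c "
from h import *
rep()"; python3 -m pendant '[[[-0.2,0,0],[0,0,0],255],[[-0.4,0,0],[0,0,0],255],[[-0.6,0,0],[0,0,0],255],[[-0.8,0,0],[0,0,0],255],[[-1.0,0,0],[0,0,0],255],[[-1.2,0,0],[0,0,0],255],[[-1.4,0,0],[0,0,0],255],[[-1.6,0,0],[0,0,0],255],[[-1.8,0,0],[0,0,0],255],[[-2.0,0,0],[0,0,0],255],[[-2.0,0,0],[0,0,0],255]]' >/dev/null
python3 -c "
from h import *
rep();s=snap('top','t5');K=s['image'][140:250,165:350]; cv2.imwrite('pics/c7.png',cv2.resize(K,None,fx=4.3,fy=4.3,interpolation=cv2.INTER_CUBIC))"
```

```text
t17.65 tcp [ 0.4032 -0.2473 -0.0148] stopxy mm -157.0996395219396 -3.054014199283993 yaw -0.47590680553572434 tilt -0.999999668876234 F [-0.1842 -1.3508 -0.3024] Fstop 0.4545739800612251 -1.285233635902738 T [-0.0074  0.0271  0.0226] w 0.008739150099264903 ff 58.714174032211304
t18.75 tcp [ 0.3853 -0.238  -0.0148] stopxy mm -177.31961422662084 -3.044359511193445 yaw -0.47592229024043964 tilt -0.9999994816394422 F [-0.1695 -0.3321 -0.6273] Fstop 0.0013494215977544743 -0.3728944029779341 T [ 0.0567  0.0287 -0.0452] w 0.00875291795568429 ff 58.81932556629181
```

View pics/c7.png

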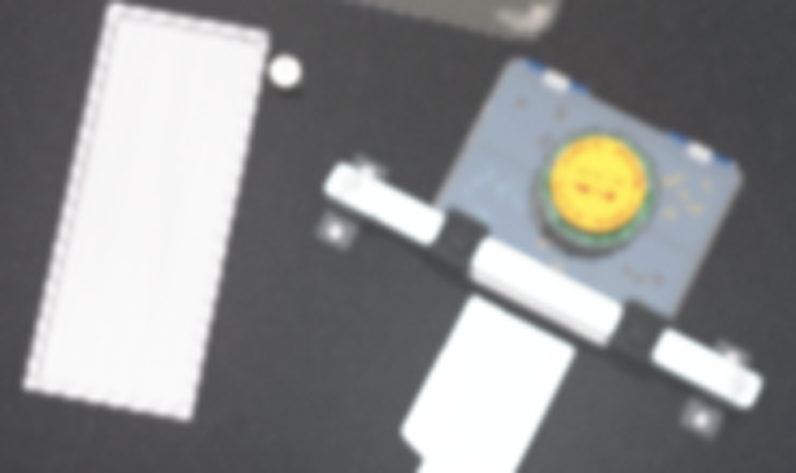

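The top view shows the plate fully out, with its rear edge from (473,297) to (575,348) clear of the rail. The stack stands behind the blocks, so I'll lift and carry.

```bash
python3 -m pendant '[[[-0.3,0,0],[0,0,0],255],[[-0.5,0,0],[0,0,0],255],[[-0.5,0,-0.3],[0,0,0],255],[[-0.5,0,-0.8],[0,0,0],255],[[-0.5,0,-1.6],[0,0,0],255],[[-0.5,0,-2.8],[0,0,0],255],[[-0.5,0,-4.2],[0,0,0],255],[[-0.5,0,-6],[0,0,0],255],[[-0.5,0,-8],[0,0,0],255],[[-0.5,0,-10],[0,0,0],255],[[-0.5,0,-11],[0,0,0],255],[[-0.5,0,-11],[0,0,0],255],[[-0.5,0,-11],[0,0,0],255]]' 90
python3 -c "
from h import *
rep(); goto([.5196,-.1015,.095],-.179)"
```

```text
clock: 20.1
ee_pos: [0.3813, -0.2358, 0.0953]
orientation: [-0.0, 0.972, -0.236, 0.0]
wrist_force: [-0.1, -0.1, -1.5]
grip_width: 0.0087
finger_force: 90.7
t20.10 tcp [ 0.3813 -0.2358  0.0953] stopxy mm -181.81401068341015 -2.8774014475191763 yaw -0.4756368080975083 tilt -0.9999999918099652 F [-0.0939 -0.0983 -1.5032] Fstop -0.03845617777386018 -0.13035167708786807 T [0.033  0.0516 0.0261] w 0.008669226171444333 ff 90.6610894203186
shift cm [  6.1406 -18.2727   0.0278] turn [-0.0001 -0.0001 -0.2966]
```

```bash
python3 -m pendant '[[[0.3,-1,0],[0,0,-0.02],255],[[0.9,-2.6,0],[0,0,-0.05],255],[[1.5,-4.5,0],[0,0,-0.08],255],[[2.2,-6.5,0],[0,0,-0.11],255],[[2.9,-8.5,0],[0,0,-0.14],255],[[3.5,-10.5,0],[0,0,-0.17],255],[[4.2,-12.5,0],[0,0,-0.2],255],[[4.8,-14.5,0],[0,0,-0.23],255],[[5.4,-16.2,0],[0,0,-0.26],255],[[5.8,-17.4,0],[0,0,-0.28],255],[[6.1,-18.1,0],[0,0,-0.295],255],[[6.14,-18.27,0],[0,0,-0.297],255],[[6.14,-18.27,0],[0,0,-0.297],255],[[6.14,-18.27,4],[0,0,-0.297],255],[[6.14,-18.27,6],[0,0,-0.297],255],[[6.14,-18.27,7.5],[0,0,-0.297],255],[[6.14,-18.27,8],[0,0,-0.297],255],[[6.14,-18.27,8],[0,0,-0.297],255]]'
python3 -c "
from h import *
rep();s=snap('top','t6');w=snap('wrist','w6')
a=cv2.resize(s['image'][120:260,150:330],(600,467),interpolation=cv2.INTER_CUBIC)[:, :420]
b=cv2.resize(w['image'],(380,285))
o=np.zeros((467,800,3),np.uint8);o[:,:420]=a;o[:285,420:]=b;cv2.imwrite('pics/m6.png',o)"
```

```text
clock: 21.9
ee_pos: [0.5187, -0.1026, 0.0148]
orientation: [0.0, 0.996, -0.09, -0.001]
wrist_force: [0.3, 0.3, -1.4]
grip_width: 0.0088
finger_force: 90.7
t21.90 tcp [ 0.5187 -0.1026  0.0148] stopxy mm -120.68017957945212 178.4680814633337 yaw -0.18023802495125368 tilt -0.9999982980419664 F [ 0.3073  0.2733 -1.3686] Fstop 0.148068930538194 0.3836049756458577 T [-0.008   0.0942  0.0173] w 0.008760302576103282 ff 90.70552825927734
```

View pics/m6.png

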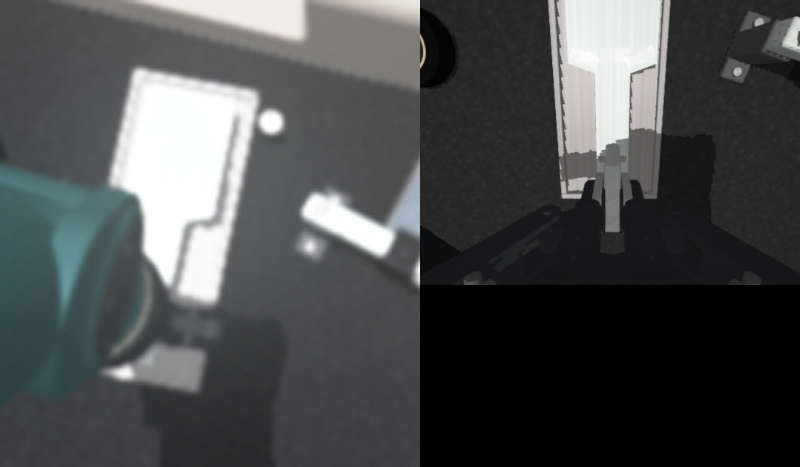

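The plate hangs aligned over the tray: the neck is at x 597–629 and the tray's inside edges are at 563–657. I'll lower it slowly.

```bash
python3 -m pendant '[[[0,0,0.5],[0,0,0],255],[[0,0,1.0],[0,0,0],255],[[0,0,1.5],[0,0,0],255],[[0,0,1.9],[0,0,0],255],[[0,0,2.1],[0,0,0],255],[[0,0,2.2],[0,0,0],255],[[0,0,2.25],[0,0,0],255],[[0,0,2.25],[0,0,0],255]]'
python3 -m pendant '[[[0,0,0.05],[0,0,0],255],[[0,0,0.1],[0,0,0],255],[[0,0,0.1],[0,0,0],255]]'
python3 -m pendant '[[[0,0,0.05],[0,0,0],255],[[0,0,0.08],[0,0,0],255],[[0,0,0.08],[0,0,0],255]]'
python3 -c "
from h import *
rep()"
```

```text
clock: 22.8
ee_pos: [0.5198, -0.1018, -0.0073]
orientation: [0.0, 0.996, -0.089, -0.0]
wrist_force: [0.8, -0.1, -2.0]
grip_width: 0.0085
finger_force: 90.7
clock: 23.1
ee_pos: [0.5198, -0.1018, -0.0083]
orientation: [0.0, 0.996, -0.089, 0.0]
wrist_force: [-0.9, -0.8, -1.4]
grip_width: 0.0082
finger_force: 90.7
clock: 23.4
ee_pos: [0.5197, -0.1018, -0.0092]
orientation: [0.0, 0.996, -0.089, -0.0]
wrist_force: [0.4, -0.1, -1.1]
grip_width: 0.0086
finger_force: 90.7
t23.40 tcp [ 0.5197 -0.1018 -0.0092] stopxy mm -120.15776793349448 179.61282231073602 yaw -0.17887064473390207 tilt -0.9999999911746162 F [ 0.3735 -0.1163 -1.1214] Fstop 0.38536135755137296 0.06757265448718153 T [-0.0333  0.11   -0.0481] w 0.008590914040433708 ff 90.70600748062134
```

```bash
python3 -m pendant '[[[0,0,0.03],[0,0,0],255],[[0,0,0.05],[0,0,0],255],[[0,0,0.05],[0,0,0],255],[[0,0,0.05],[0,0,0],255]]'
python3 -c "
from h import *
rep()"
python3 -m pendant '[[[0,0,0.03],[0,0,0],255],[[0,0,0.05],[0,0,0],255],[[0,0,0.05],[0,0,0],255],[[0,0,0.05],[0,0,0],255]]'
python3 -c "
from h import *
rep()"
```

```text
clock: 23.8
ee_pos: [0.5197, -0.1018, -0.0096]
orientation: [0.0, 0.996, -0.089, -0.0]
wrist_force: [-0.5, -0.6, -1.9]
grip_width: 0.0088
finger_force: 90.7
t23.80 tcp [ 0.5197 -0.1018 -0.0096] stopxy mm -120.13978408917528 179.62678364041255 yaw -0.17886023404180973 tilt -0.9999999980608818 F [-0.5396 -0.5641 -1.8558] Fstop -0.22152386908848576 -0.7486059986975278 T [ 0.0266  0.0501 -0.0341] w 0.008789139826129043 ff 90.71759819984436
clock: 24.2
ee_pos: [0.5197, -0.1018, -0.0098]
orientation: [-0.0, 0.996, -0.089, 0.0]
wrist_force: [-1.0, 0.3, 4.2]
grip_width: 0.008
finger_force: 91.5
t24.20 tcp [ 0.5197 -0.1018 -0.0098] stopxy mm -120.10990995328075 179.62222410427276 yaw -0.17889105253045598 tilt -0.9999999939323182 F [-1.0052  0.3382  4.2413] Fstop -1.0484929499518654 -0.15950463074147403 T [0.0399 0.2332 0.0159] w 0.008044798859715017 ff 91.50141835212708
```

```bash
python3 -m pendant '[[[0,0,-0.02],[0,0,0],255],[[0,0,-0.02],[0,0,0],255]]' 20
python3 -m pendant '[[[0,0,0],[0,0,0],215],[[0,0,0],[0,0,0],190],[[0,0,0],[0,0,0],140],[[0,0,0],[0,0,0],60],[[0,0,0],[0,0,0],0],[[0,0,0],[0,0,0],0],[[0,0,0],[0,0,0],0],[[0,0,0],[0,0,0],0]]'
python3 -m pendant '[[[0,0,-1],[0,0,0],0],[[0,0,-3],[0,0,0],0],[[0,0,-6],[0,0,0],0],[[0,0,-10],[0,0,0],0],[[-1,0,-14],[0,0,0],0],[[-3,0,-16],[0,0,0],0],[[-5,0,-16],[0,0,0],0],[[-5,0,-16],[0,0,0],0],[[-5,0,-16],[0,0,0],0]]'
python3 -c "
from h import *
rep();w=snap('wrist','w7');s=snap('side','s7')
a=cv2.resize(w['image'],(440,330));b=cv2.resize(s['image'][100:290,130:340],(360,326),interpolation=cv2.INTER_CUBIC)
o=np.zeros((330,800,3),np.uint8);o[:,:440]=a;o[:326,440:]=b;cv2.imwrite('pics/m7.png',o)"
```

```text
clock: 24.4
ee_pos: [0.5197, -0.1018, -0.0098]
orientation: [-0.0, 0.996, -0.089, 0.0]
wrist_force: [-1.6, 1.3, 4.0]
grip_width: 0.0087
finger_force: 91.5
clock: 25.2
ee_pos: [0.5197, -0.1018, -0.0099]
orientation: [0.0, 0.996, -0.089, -0.0]
wrist_force: [0.9, 0.5, -1.0]
grip_width: 0.0856
finger_force: 0.0
clock: 26.1
ee_pos: [0.4708, -0.0929, 0.1506]
orientation: [-0.0, 0.996, -0.089, 0.001]
wrist_force: [0.8, 1.2, 0.4]
grip_width: 0.0852
finger_force: 0.0
t26.10 tcp [ 0.4708 -0.0929  0.1506] stopxy mm -167.71473226564203 165.15070806096006 yaw -0.17882844966428 tilt -0.9999993462170668 F [0.7825 1.2225 0.3818] Fstop 0.13606965099511925 1.4450923155267685 T [ 0.0205 -0.0289 -0.0112] w 0.08521526668670974 ff 0.0
```

View pics/m7.png

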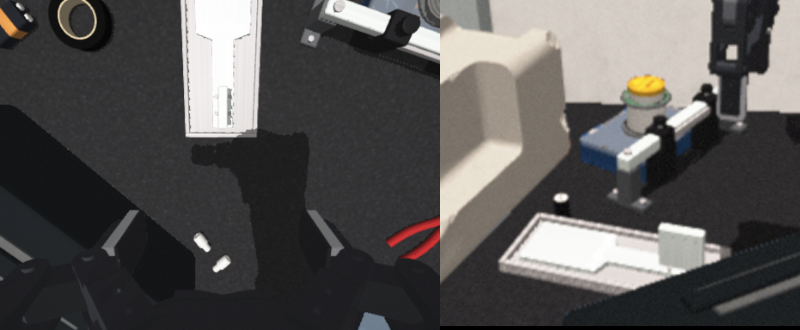

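The plate lies flat inside the tray: the neck end at (223,128) is inside the wall and the fin is upright at (680,245). The stack stands behind the blocks, so I'm handing in.

```bash
python3 -c "
from cell import ctrl
print(ctrl.sign_off())"
```

```text
the job is handed in; nothing more can be done
None
```

The plate was drawn out through the gap at about 4 N or less and now lies flat in the tray, the stack stands behind the blocks, and the job was handed in at about 26 s (the first grasp closed just above the fin and was redone).

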